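Level the baker's balance against a boxed cake

ROBOT

A 6-joint arm with a two-finger parallel gripper is mounted at the origin on a cart in front of the work surface, level with it; the furniture and walls round the work are solid. World frame = base frame: x ahead of the robot, y to its left, z up, the work surface at z = 0. Lengths are in m, angles in degrees, forces in N, time in s.
With the tool pointing down it reaches from about 0.35 to 0.875 m from the base axis. Payload 4.2 kg.
Tool frame: the origin (TCP) lies on the centre line of the jaws, within the pads' length; the fingertips stand tip_reach ahead of it and the grasp point (between the pads) is the TCP (tip_reach is the distance from the TCP to the fingertips, in m); z points along the fingers, y is the line along which they close (so a half turn about z gives the same grasp; the last joint's range is limited). The gripper opens to 87 mm and grips with 3 to 60 N. Pads are 19 mm wide; open, the fingers measure 117 mm over their backs; the gripper's body (75 mm by 190 mm) begins 51 mm behind the grasp point.
Start: joints at [79.905, 22.042, 0.453, 0, -68.411, -14.817], TCP at [0.263, 0.567, 0.242] pointing down, gripper open.
Joint ranges: [-179.83, 179.83], [-69.29, 118.12], [-61.27, 80.66], [-181.25, 117.63], [-171.15, -9.14], [-177.46, 177.46]. Speed limits (degrees/s): [159.86, 159.86, 180, 180, 180, 180].

INTERFACE

Orientations are given as a 3x3 rotation matrix whose columns are the frame's x, y, z axes.
In Python, from station import sense, capture, finish_job, tip_reach gives the robot as it stands.
- The arm moves only by the tool arm_command, never from a script. Its argument "deltas" is a list of rows, each a list of 7 numbers: the turn, a rotation vector about the tool's x, y, z in rad, then the shift along the tool's x, y, z in cm, then the closure, from -1 (fully open) to 1 (shut), so that 0 is half open. In form: [[rx, ry, rz, dx, dy, dz, hand], ...]. A call has 1 to 8 rows; each row is the pose to reach, as a shift and turn from the pose commanded when the call began, along the tool's axes at that moment; what a row does not reach only later rows make up. A row lasts 1/12 s, in which the tool goes at most 41.7 mm and 7.16 degrees, less where a joint would pass 70% of its speed; a pose out of reach is approached as far as the arm can. A call with a gripper value outside its range is refused whole. The fingers move at their own pace and stop on an object; the grip force is fixed at half the most. Time passes only in rows, so rows that repeat a pose let the fingers close. It gives the time, the measured TCP pose, the force, the opening and the grip force at its end, in the units of the state.
- sense(): the state, without advancing time (a new reading comes with each control period).
- capture(name): name is "scene" or "side" or "wrist"; returns a dict with "pixels" (480x640x3 uint8, blue, green, red), "fovy" (degrees; the focal length in pixels is half the picture's height over the tangent of half this angle, whatever the lens; pixels are square), "cx", "cy" (the principal point, pixels), "k1" (the pictures are not rectified: a ray, as slopes to the right and down, at radius r is drawn at 1 + k1 r^2 times it, then the intrinsics apply), "rvec" (rotation vector, rad) and "tvec" (3), from world to camera coordinates, as OpenCV has them. Camera axes: x right, y down, z forward; pixel columns grow to the right and rows downward; lengths in m; the calibration is good to about 2 mm. A picture is of the moment at which its call begins. There is no depth.
- finish_job(): hands the job in; it is judged then, once.
The state is a dict: "time_s": time; "joints": joint angles; "joint_velocities": joint speeds; "effort": joint torques, N m; "tcp_pos": TCP position; "ee_rot": TCP orientation; "wrist_force": force on the tool from outside, world axes, zero at the start; "moment": the same for the moment, N m; "gripper_width": opening from 0.0 (shut) to 1.0 (fully open); "gripper_force": force on a finger pad.
Only numpy, scipy, OpenCV 4.12 (cv2) and the standard library are available. Lean on these libraries where they do the work, as an engineer would, in place of code of your own. Each camera call takes 0.05 s, during which the arm holds its last target. There are 200 camera calls.

TASK

Weigh the boxed cake on the baker's balance: thread brass weights over the pin of the empty round pan, gently feeling for the pin, until the beam stands level to the nearest 50 g, every weight used lying flat on the pan or flat on the weight below. Leave the weights you do not need standing on the counter, never force the pan or the pin (a push of 15 N is too much), and do not touch the box or its plate or disturb the bell, the number stand and the tamper.

Things in the scene. Friction and masses are not known exactly. Their poses are not given: they have to be found in the camera images.
- scale: Equal-arm baker's balance on a grey base 110 x 190 x 26 mm. Origin: middle of its underside on the counter; y runs along the level beam towards the box side, x away from the robot at yaw 0. Pivot 85 mm up, arms 120 mm each. Linkages keep plate and pan always horizontal, tops 30 mm above the arm ends. A needle in front points at the long middle mark when level.
- beam (a joint): Beam angle, rad. 0 = level; negative = box side down, round pan up. It tips 0.001 rad for each gram of difference (0.1 rad for 100 g), stops at 0.38 either way and settles within 1 s. Level means within 0.032. The box weighs 140 to 315 g, so one or two of the weights always level it.
- plate_centre (a point): Centre of the top of the rectangular steel plate (98 x 128 mm in x and y, 6 mm lips) on the +y arm, which carries the cake box. Leave it alone.
- pan_centre (a point): Centre of the top face of the round steel weight pan (100 mm across) on the -y arm; frame parallel to the scale's. It moves on the arm's arc, so a pan pressed down from high also moves outward a few mm. It sinks 1 mm for each 0.08 N pressed. More than 15 N on pan or pin, in any direction, harms the pivots.
- slot_middle (a point): Middle of the dark slot in the pan's top (same point as pan_centre). The slot runs along the scale's x. An upright steel pin 11 mm thick, 52 mm high above the pan, its tip slightly bevelled, is clamped in the slot anywhere within 13 mm in front of or behind this point; where is not reported. Sideways (scale y) it is in line.
- cake_box: Plain white folded cake box 115 x 85 x 52 mm with unknown contents, on the balance's rectangular plate, long side along the scale's y. Origin: centre of its underside.
- weight_200: Tallest of the three loose brass weights: a plain flat ring, 200 g, 32 mm high, 46 mm across, with a 14 mm bore right through its middle. Origin: centre of its underside; z is its axis. It can be gripped across the outside from above.
- weight_100: Middle of the three loose brass weights: a plain flat ring, 100 g, 22 mm high, 46 mm across, with a 14 mm bore right through its middle. Origin: centre of its underside; z is its axis. It can be gripped across the outside from above.
- weight_50: Lowest of the three loose brass weights: a plain flat ring, 50 g, 14 mm high, 46 mm across, with a 14 mm bore right through its middle. Origin: centre of its underside; z is its axis. It can be gripped across the outside from above.
- bell: Bystander: brass counter bell, 82 mm across, 60 mm high. Origin: centre of its underside.
- number_stand: Bystander: dark upright table card on a round wooden foot, 60 x 46 x 98 mm. Origin: centre of its underside.
- tamper: Bystander: coffee tamper with a wooden knob, 58 mm across, 95 mm high, behind the scale. Origin: centre of its underside.

How it is judged:
By the outcome, as a careful person would: the job done as asked, in the order asked, and still so for the second after the job is handed in, with the robot touching nothing.
It also fails if it takes over 72 s, if anything falls off the work surface, if the arm or the gripper's body presses on something with over 40 N, if the wrist force passes 120 N, or if a joint passes its speed limit or range.

## Working session

There is one attempt and no reset: what is moved stays moved. The work goes in short steps, Python scripts to look and compute and a tool call to move; the robot and the scene stay as the last step left them, time stands still between calls to the robot, and variables do not carry over. Pictures are saved under pics/ and viewed, at most 10 in all, crops included, and the job is handed in when it is done.

Besides the shell and the picture viewer there is one more tool, called after "Call:" as name([rows], argument=value, ...), one row to a line, values as JSON. arm_command: Moves the arm, as the interface text tells. Its arguments: {"type":"object","properties":{"deltas":{"type":"array"}},"required":["deltas"]}

```bash
mkdir -p pics; ls
cat > h.py <<'E'
import numpy as np, cv2
from station import sense, capture, finish_job, tip_reach
def cam(n):
    c=capture(n); f=240/np.tan(np.radians(c['fovy'])/2)
    K=np.array([[f,0,c['cx']],[0,f,c['cy']],[0,0,1.]]); d=np.array([c['k1'],0,0,0,0.])
    return c['pixels'],K,d,np.array(c['rvec'],float),np.array(c['tvec'],float)
def ray(C,uv):
    _,K,d,r,t=C; R=cv2.Rodrigues(r)[0]
    p=cv2.undistortPoints(np.array([[uv]],float),K,d)[0,0]
    return -R.T@t, R.T@np.array([p[0],p[1],1])
def atz(C,uv,z):
    o,v=ray(C,uv); return o+v*(z-o[2])/v[2]
def proj(C,P):
    _,K,d,r,t=C; return cv2.projectPoints(np.array(P,float).reshape(-1,1,3),r,t,K,d)[0][:,0]
def tool(P):
    s=sense(); return np.array(s['ee_rot']).T@(np.array(P)-s['tcp_pos'])*100
E
python3 - <<'E'
from h import *
s=sense(); print({k:np.round(v,3).tolist() for k,v in s.items()}, tip_reach)
for n in ('scene','side','wrist'):
    C=cam(n); cv2.imwrite(f'pics/{n}0.png',C[0]); print(n,ray(C,(320,240)))
E
```

```text
pics
{'time_s': 0.0, 'joints': [79.903, 22.091, 0.381, -0.027, -68.411, -14.819], 'joint_velocities': [0.068, 0.076, 0.047, -0.093, -0.091, -0.013], 'effort': [0.0, -39.067, 18.741, 4.22, 0.011, -0.0], 'tcp_pos': [0.263, 0.566, 0.24], 'ee_rot': [[0.907, -0.421, -0.001], [-0.421, -0.907, -0.002], [0.0, 0.002, -1.0]], 'wrist_force': [-0.649, -0.263, -0.034], 'moment': [0.041, -0.025, -0.007], 'gripper_force': 0.0, 'gripper_width': 0.999} 0.019
scene (array([ 0.23956455, -0.61951906,  0.77308362]), array([ 0.35334701,  0.59642497, -0.72078302]))
side (array([0.55823233, 0.57378902, 0.66058001]), array([-0.00623618, -0.74402481, -0.66828155]))
wrist (array([0.33242073, 0.53447292, 0.38384311]), array([-0.24202622,  0.10913002, -0.96421529]))
```

View pics/scene0.png

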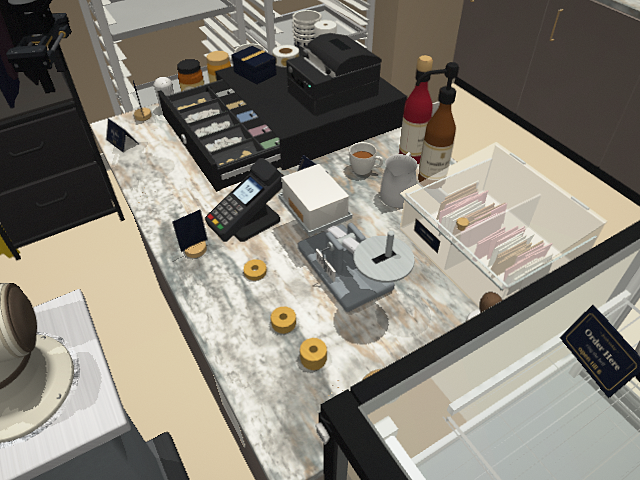

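View pics/side0.png

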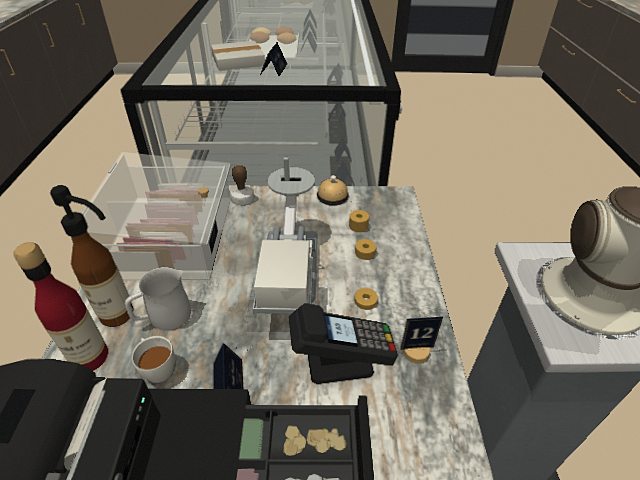

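The scene view shows three rings at (255,268), (283,318) and (313,352), and the raised pan at (384,257). The bell is mostly hidden behind the case, near (373,375). In the side view the rings are at (366,298), (366,249) and (359,220), with the pan at (291,180). Next I'll enlarge both.

Run:
```python
import cv2,numpy as np
a=cv2.imread('pics/scene0.png')[220:380,235:425]; b=cv2.imread('pics/side0.png')[150:320,240:400]
a=cv2.resize(a,None,fx=4,fy=4,interpolation=2)[:600]; cv2.imwrite('pics/a.png',a[:, :760])
b=cv2.resize(b,None,fx=3.5,fy=3.5,interpolation=2); cv2.imwrite('pics/b.png',b)
```

```text
(no output)
```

View pics/a.png

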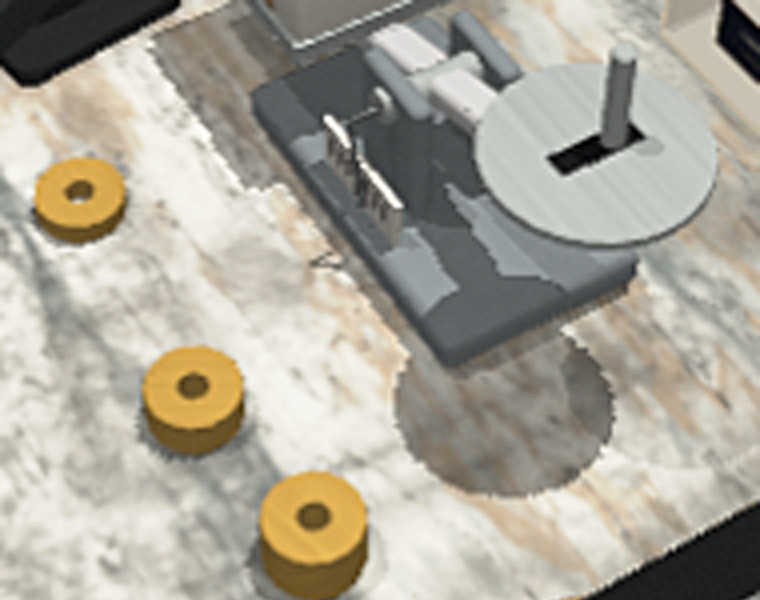

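View pics/b.png

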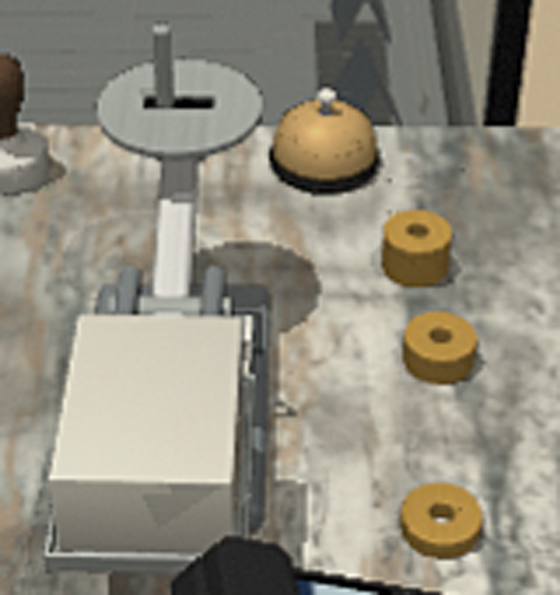

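```bash
cat >> h.py <<'E'
def tri(C1,u1,C2,u2):
    A=[];b=[]
    for C,u in((C1,u1),(C2,u2)):
        o,v=ray(C,u); v/=np.linalg.norm(v); M=np.eye(3)-np.outer(v,v); A.append(M); b.append(M@o)
    P=np.linalg.lstsq(np.vstack(A),np.hstack(b),rcond=None)[0]
    return P.round(4), np.round([proj(C1,P)[0]-u1, proj(C2,P)[0]-u2],1).tolist()
E
python3 - <<'E'
from h import *
A=cam('scene');B=cam('side')
for n,u,v,z in (('50',(255,267.8),(366,296.6),.014),('100',(283.2,316.5),(366,246),.022),('200',(313.5,349),(359.4,216),.032)):
    print(n,tri(A,u,B,v),atz(A,u,z),atz(B,v,z))
f=lambda p:(235+p[0]/4,220+p[1]/4); g=lambda p:(240+p[0]/3.5,150+p[1]/3.5)
for n,u,v in (('pan',(596,153),(180,104)),('pintip',(622,52),(162,28)),('pinbase',(615,145),(163,103)),('slotnear',(556,168),(214,104)),('slotfar',(642,132),(143,102))):
    print(n,tri(A,f(u),B,g(v)))
# base top corners (z .026): front-right, front-left-ish, back-right
for p in ((452,352),(255,88),(637,265)): print(atz(A,f(p),.026))
for n,u,v in (('bell',None,(326,98)),('tamper',None,(8,60))): print(n,atz(B,g(v),.06))
print(atz(A,(490,300),.085), atz(A,(195,250),0),atz(A,(322,410),0.0),atz(B,(387,183),0),atz(B,(200,185),0))
E
```

```text
50 (array([0.4642, 0.0135, 0.0099]), [[-0.8, 0.2], [-0.8, -0.2]]) [0.46463625 0.00982442 0.014     ] [0.46318551 0.01758313 0.014     ]
100 (array([ 0.4541, -0.1231,  0.0184]), [[-1.0, 0.3], [-0.9, -0.2]]) [ 0.45495691 -0.12578879  0.022     ] [ 0.45286721 -0.11848219  0.022     ]
200 (array([ 0.463 , -0.2144,  0.0287]), [[-1.2, 0.4], [-0.9, -0.3]]) [ 0.4641721  -0.21657945  0.032     ] [ 0.46150828 -0.2094043   0.032     ]
pan (array([ 0.6142, -0.1897,  0.145 ]), [[-0.7, 0.4], [-0.5, -0.3]])
pintip (array([ 0.6224, -0.1883,  0.1983]), [[-0.6, 0.3], [-0.5, -0.3]])
pinbase (array([ 0.624 , -0.1902,  0.1451]), [[-0.4, 0.2], [-0.3, -0.2]])
slotnear (array([ 0.5943, -0.1887,  0.1461]), [[-1.0, 0.5], [-0.8, -0.4]])
slotfar (array([ 0.6366, -0.1907,  0.1458]), [[-0.8, 0.4], [-0.6, -0.3]])
[ 0.56187696 -0.17194508  0.026     ]
[0.566484   0.01600413 0.026     ]
[ 0.66232326 -0.17465647  0.026     ]
bell [ 0.52003412 -0.3230117   0.06      ]
tamper [ 0.74947099 -0.36999086  0.06      ]
[ 0.74850223 -0.31701355  0.085     ] [ 3.83807289e-01  1.29169832e-01 -1.11022302e-16] [ 0.42829555 -0.30336883  0.        ] [ 0.37291526 -0.39060853  0.        ] [ 0.86869824 -0.37657802  0.        ]
```

Call:
arm_command([
  [-0.0,0,-0.11,2.5,3.0,0,-1],
  [0,0,-0.22,5,6,0,-1],
  [0,0,-0.33,7.5,9,0,-1],
  [0,0,-0.435,10,12,0,-1],
  [0,0,-0.435,12.5,15,0,-1],
  [0,0,-0.435,15,18,0,-1],
  [0,0,-0.435,17.5,21,0,-1],
  [0,0,-0.435,20,24,0,-1],
])

```text
time_s: 0.92
tcp_pos: [0.3435, 0.263, 0.2417]
ee_rot: [[1.0, 0.001, 0.0], [0.001, -1.0, 0.0], [0.0, -0.0, -1.0]]
wrist_force: [1.3, 0.3, 0.5]
gripper_width: 1.002
gripper_force: 0.0
```

Call:
arm_command([
  [0,0,0,1,3,0,-1],
  [0,0,0,2,6.5,0,-1],
  [0,0,0,3,10,0,-1],
  [0,0,0,4,13.5,0,-1],
  [0,0,0,5,17,0,-1],
  [0,0,0,6,20.5,0,-1],
  [0,0,0,7,24,0,-1],
  [0,0,0,8,27.5,0,-1],
])

```text
time_s: 1.58
tcp_pos: [0.4236, -0.0119, 0.2419]
ee_rot: [[1.0, 0.0, 0.001], [0.0, -1.0, 0.0], [0.001, -0.0, -1.0]]
wrist_force: [1.3, 0.6, -0.1]
gripper_width: 0.999
gripper_force: 0.0
```

Call:
arm_command([
  [0,0,0,0.7,3.3,0,-1],
  [0,0,0,1.4,6.6,1,-1],
  [0,0,0,2.1,10,2,-1],
  [0,0,0,2.8,13.5,3,-1],
  [0,0,0,3.5,17,4,-1],
  [0,0,0,4,20,5,-1],
  [0,0,0,4,20.3,6,-1],
  [0,0,0,4,20.3,6,-1],
])

```text
time_s: 2.25
tcp_pos: [0.4621, -0.2142, 0.179]
ee_rot: [[1.0, -0.004, -0.005], [-0.004, -1.0, 0.001], [-0.005, -0.001, -1.0]]
wrist_force: [-0.5, 0.8, -0.4]
gripper_width: 1.001
gripper_force: 0.0
```

Run:
```python
from h import *
C=cam('wrist'); cv2.imwrite('pics/w1.png',C[0]); s=sense(); print(s['tcp_pos'],proj(C,[(.463,-.213,.032),(.463,-.213,0),s['tcp_pos']]))
```

```text
[ 0.46252571 -0.21340829  0.18022904] [[318.4967664  234.20718768]
 [318.66157486 225.70278551]
 [317.80164602 317.60348174]]
```

View pics/w1.png

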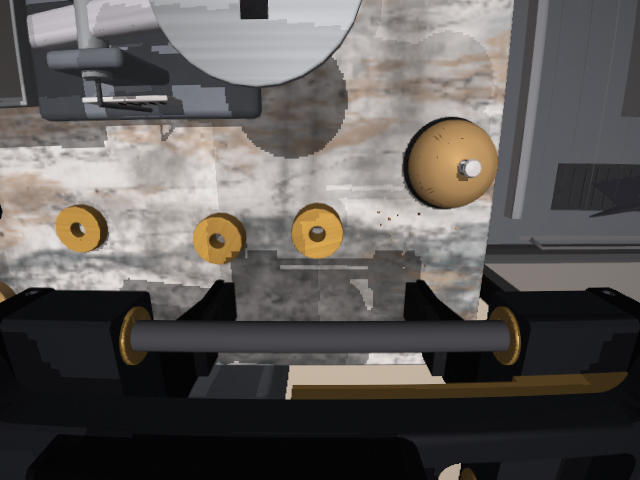

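The wrist view shows the 200 g ring at (317,233), which matches the prediction of (318,234). The others are at (218,238) and (81,229), and the bell is well to the right. Going down to grip.

Call:
arm_command([
  [0,0,0,0,0,3.5,-0.5],
  [0,0,0,0,0,7,-0.5],
  [0,0,0,0,0,10.5,-0.5],
  [0,0,0,0,0,13.5,-0.5],
  [0,0,0,0,0,15.5,-0.5],
  [0,0,0,0,0,15.5,-0.5],
  [0,0,0,0,0,15.5,0.3],
  [0,0,0,0,0,15.5,0.5],
])

```text
time_s: 2.97
tcp_pos: [0.4652, -0.2126, 0.0284]
ee_rot: [[1.0, 0.002, 0.003], [0.002, -1.0, -0.001], [0.003, 0.001, -1.0]]
wrist_force: [0.7, 0.1, 0.2]
gripper_width: 0.67
gripper_force: 0.0
```

Call:
arm_command([
  [0,0,0,0,0,0,0.5],
  [0,0,0,0,0,0,0.5],
  [0,0,0,0,0,0,0.5],
  [0,0,0,0,0,0,0.5],
  [0,0,0,0,0,0,0.5],
])

```text
time_s: 3.38
tcp_pos: [0.4648, -0.213, 0.0284]
ee_rot: [[1.0, 0.001, 0.003], [0.001, -1.0, -0.0], [0.003, 0.0, -1.0]]
wrist_force: [-0.2, 3.3, 7.7]
gripper_width: 0.509
gripper_force: 30.0
```

Call:
arm_command([
  [0,0,0,0,0,-2,0.5],
  [0,0,0,0,0,-5,0.5],
  [0,0,0,0,0,-8.5,0.5],
  [0,0,0,0,0,-12,0.5],
  [0,0,0,0,0,-15.5,0.5],
  [0,0,0,0,0,-19,0.5],
  [0,0,0,2,0,-21.5,0.5],
  [0,0,0,5,-1,-21.5,0.5],
])

```text
time_s: 4.05
tcp_pos: [0.5149, -0.2049, 0.2494]
ee_rot: [[1.0, -0.002, 0.013], [-0.001, -1.0, -0.003], [0.013, 0.003, -1.0]]
wrist_force: [1.1, 0.4, -2.0]
gripper_width: 0.513
gripper_force: 30.0
```

Call:
arm_command([
  [0,0,0,3,-0.5,0,0.5],
  [0,0,0,6,-1,0,0.5],
  [0,0,0,8,-1.5,0,0.5],
  [0,0,0,9.5,-1.5,0,0.5],
  [0,0,0,10.5,-1.5,0,0.5],
  [0,0,0,10.9,-1.5,0,0.5],
  [0,0,0,10.9,-1.5,0,0.5],
  [0,0,0,10.9,-1.5,0,0.5],
])

```text
time_s: 4.72
tcp_pos: [0.6218, -0.188, 0.2412]
ee_rot: [[1.0, -0.0, -0.001], [-0.0, -1.0, 0.0], [-0.001, -0.0, -1.0]]
wrist_force: [0.4, -0.2, -1.8]
gripper_width: 0.515
gripper_force: 30.0
```

Run:
```python
from h import *
s=sense(); p=np.array(s['tcp_pos']); print(p,s['wrist_force'],s['gripper_width'])
W=cam('wrist');A=cam('scene');B=cam('side')
print(proj(W,[p,p+[-.0018,0,.004]]), proj(A,[p,(.6225,-.188,.202)]),proj(B,[p,(.6225,-.188,.202)]))
c=lambda im,x,y,w,h,f:cv2.resize(im[y:y+h,x:x+w],None,fx=f,fy=f,interpolation=2)
top=np.hstack([c(A[0],340,170,100,100,4),c(B[0],240,80,100,100,4)])
cv2.imwrite('pics/h1.png',top); cv2.imwrite('pics/w2.png',c(W[0],160,180,320,240,2.5))
```

```text
[ 0.62183148 -0.18803557  0.24120601] [ 0.42524434 -0.18413034 -1.82564809] 0.5154422514575772
[[319.61112234 317.16525645]
 [319.6016035  324.97220609]] [[392.12550403 213.38403988]
 [390.05250425 231.55411022]] [[285.20011328 138.80041379]
 [285.71505886 156.24653327]]
```

View pics/h1.png

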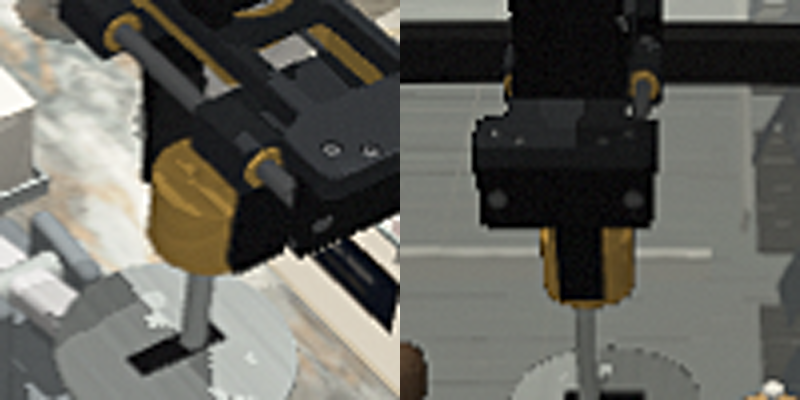

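In the side half, the ring spans columns 543–634 and the pin 577–598, so they are nearly in line along x. The scene half shows the pin directly under the ring, at about (198,300).

Run:
```python
from h import *
B=cam('side');A=cam('scene')
def aty(C,uv,y): o,v=ray(C,uv); return (o+v*(y-o[1])/v[1]).round(4)
print('pin',aty(B,(286.9,162.5),-.1825),'ring',aty(B,(287.1,146),-.165),'finger',aty(B,((581.5-400)/4+240,146),-.165))
def atx(C,uv,x): o,v=ray(C,uv); return (o+v*(x-o[0])/v[0]).round(4)
print('pin scene',atx(A,(340+198/4,170+300/4),.6225))
# where would ring/pin outlines lie in the scene crop if ring at (.62,-.188), bottom .213, pin (.6225,-.188)
t=np.linspace(0,2*np.pi,60)
for z in (.213,.245):
  q=(proj(A,np.c_[.62+.023*np.cos(t),-.188+.023*np.sin(t),0*t+z])-[340,170])*4; print(q.min(0),q.max(0))
q=(proj(A,[(.6225,-.188,.202),(.6225,-.188,.185),(.6225,-.188,.150)])-[340,170])*4; print(q)
```

```text
pin [ 0.6203 -0.1825  0.1908] ring [ 0.6169 -0.165   0.2385] finger [ 0.6202 -0.165   0.2385]
pin scene [ 0.6225 -0.1909  0.174 ]
[137.96651941 187.46736579] [257.47204232 271.26524623]
[144.02830411 126.81268745] [267.11594273 210.59902394]
[[200.21001702 246.21644089]
 [196.21229304 276.45077961]
 [188.32620291 335.91469144]]
```

View pics/w2.png

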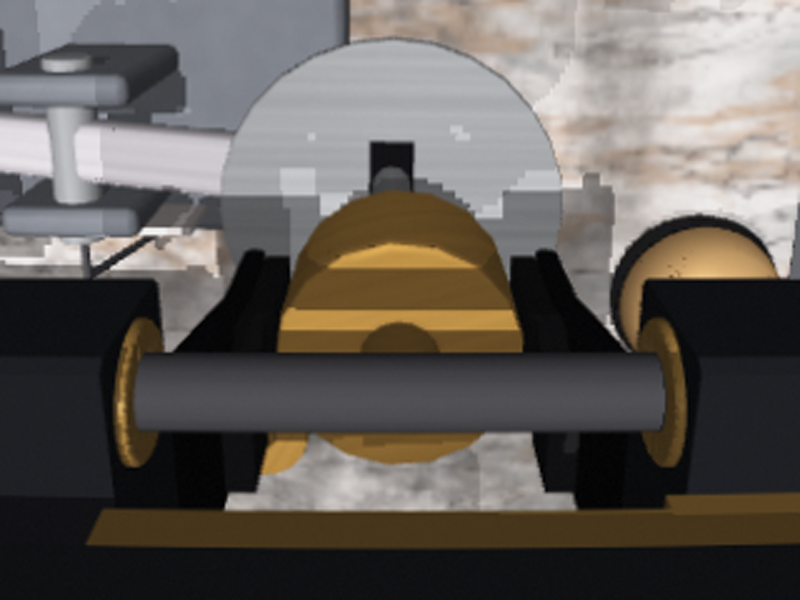

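The wrist view shows the bore centred at crop column ~400. The base of the pin (far edge at row 168) and the slot are both centred near column 392, so the pin is slightly to the +y side.

Run:
```python
from h import *
W=cam('wrist'); f=lambda c,r:(160+c/2.5,180+r/2.5)
for z in (.147,.150):
  print('pinbase edge',atz(W,f(392,168),z),'slot end',atz(W,f(392,142),z), 'pan L/R',atz(W,f(221,185),z),atz(W,f(562,185),z),'pan far',atz(W,f(392,38),z))
print('ring',atz(W,f(401,190),.245), atz(W,f(400,322),.245),'ring L/R',atz(W,f(282,320),.245),atz(W,f(520,320),.245),'bottom edge far',atz(W,f(396,192),.213))
print(ray(W,(320,240)))
```

```text
pinbase edge [ 0.62750318 -0.18605527  0.147     ] slot end [ 0.63524881 -0.18606906  0.147     ] pan L/R [ 0.62231475 -0.1363677   0.147     ] [ 0.62238177 -0.23539463  0.147     ] pan far [ 0.6649735  -0.18611983  0.147     ]
pinbase edge [ 0.62839579 -0.18608193  0.15      ] slot end [ 0.63604391 -0.18609554  0.15      ] pan L/R [ 0.62327268 -0.13701992  0.15      ] [ 0.62333885 -0.23480013  0.15      ] pan far [ 0.66539436 -0.18614567  0.15      ]
ring [ 0.6527411  -0.18845677  0.245     ] [ 0.62786145 -0.18830598  0.245     ] ring L/R [ 0.62820722 -0.16714494  0.245     ] [ 0.62823565 -0.20982448  0.245     ] bottom edge far [ 0.64188353 -0.18747217  0.213     ]
(array([ 0.69840299, -0.18817289,  0.38528984]), array([-2.65152644e-01, -7.38177609e-04, -9.64308409e-01]))
```

```bash
cat >> h.py <<'E'
def pandrop():
    # shift in px of the pan's rim against the reference pictures (scene, side)
    out=[]
    for n,(x,y,w,h) in (('scene',(350,240,30,38)),('side',(264,166,18,24))):
        r=cv2.imread(f'pics/ref_{n}.png'); im=capture(n)['pixels']; m=16
        M=cv2.matchTemplate(im[y-m:y+h+m,x-m:x+w+m],r[y:y+h,x:x+w],cv2.TM_CCOEFF_NORMED); _,v,_,l=cv2.minMaxLoc(M)
        out.append((n,l[0]-m,l[1]-m,round(v,2)))
    s=sense(); print(out,np.round(s['tcp_pos'],4),np.round(s['wrist_force'],2),round(s['gripper_width'],3),s['time_s'])
E
python3 - <<'E'
from h import *
for n in('scene','side'): cv2.imwrite(f'pics/ref_{n}.png',capture(n)['pixels'])
pandrop()
E
```

```text
[('scene', 0, 0, 0.96), ('side', 0, 0, 1.0)] [ 0.6225 -0.1881  0.2417] [ 0.73 -0.77 -2.26] 0.515 5.2167
```

Call:
arm_command([
  [0,0,0,0.27,-0.18,0,0.5],
  [0,0,0,0.27,-0.18,0.4,0.5],
  [0,0,0,0.27,-0.18,0.8,0.5],
  [0,0,0,0.27,-0.18,1.2,0.5],
  [0,0,0,0.27,-0.18,1.6,0.5],
  [0,0,0,0.27,-0.18,2.0,0.5],
  [0,0,0,0.27,-0.18,2.0,0.5],
  [0,0,0,0.27,-0.18,2.0,0.5],
])

```text
time_s: 5.88
tcp_pos: [0.6252, -0.1863, 0.2211]
ee_rot: [[1.0, 0.0, -0.001], [0.0, -1.0, -0.0], [-0.001, 0.0, -1.0]]
wrist_force: [-0.2, -0.2, -2.1]
gripper_width: 0.515
gripper_force: 30.0
```

```bash
python3 -c "
from h import *
pandrop()"
```

```text
[('scene', 0, 0, 0.81), ('side', 0, 0, 0.99)] [ 0.6255 -0.1863  0.2218] [-0.4   0.16 -1.52] 0.516 5.9833
```

Call:
arm_command([
  [0,0,0,0,0,0.3,0.5],
  [0,0,0,0,0,0.6,0.5],
  [0,0,0,0,0,0.9,0.5],
  [0,0,0,0,0,1.2,0.5],
  [0,0,0,0,0,1.2,0.5],
  [0,0,0,0,0,1.2,0.5],
])

```text
time_s: 6.48
tcp_pos: [0.6252, -0.1862, 0.2092]
ee_rot: [[1.0, 0.0, -0.001], [0.0, -1.0, -0.0], [-0.001, 0.0, -1.0]]
wrist_force: [-0.4, -0.4, -2.2]
gripper_width: 0.51
gripper_force: 30.0
```

```bash
python3 -c "
from h import *
pandrop()"
```

```text
[('scene', 0, 0, 0.74), ('side', 0, 0, 0.68)] [ 0.6254 -0.1862  0.2096] [-0.71  0.45 -2.3 ] 0.517 6.5833
```

Threaded: the ring's underside is about 2 cm below the pin tip and the pan hasn't moved. Lowering it onto the pan.

Call:
arm_command([
  [0,0,0,0,0,0.5,0.5],
  [0,0,0,0,0,1.0,0.5],
  [0,0,0,0,0,1.5,0.5],
  [0,0,0,0,0,2.0,0.5],
  [0,0,0,0,0,2.5,0.5],
  [0,0,0,0,0,2.8,0.5],
  [0,0,0,0,0,2.8,0.5],
  [0,0,0,0,0,2.8,0.5],
])

```text
time_s: 7.25
tcp_pos: [0.6253, -0.1863, 0.1813]
ee_rot: [[1.0, 0.0, -0.0], [0.0, -1.0, -0.0], [-0.0, 0.0, -1.0]]
wrist_force: [-0.1, -0.4, -2.4]
gripper_width: 0.513
gripper_force: 30.0
```

Run:
```python
from h import *
pandrop()
A=cam('scene');B=cam('side')
c=lambda im,x,y,w,h,f:cv2.resize(im[y:y+h,x:x+w],None,fx=f,fy=f,interpolation=2)
cv2.imwrite('pics/h2.png',np.hstack([c(A[0],340,190,100,100,4),c(B[0],240,110,100,100,4)]))
```

```text
[('scene', 0, 0, 0.58), ('side', 16, 8, 0.48)] [ 0.6256 -0.1863  0.1819] [-0.06  0.11 -1.78] 0.517 7.35
```

View pics/h2.png

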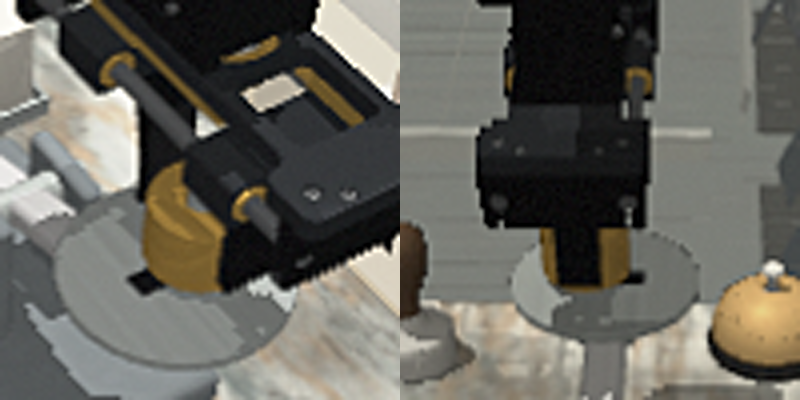

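The ring is threaded and sits just above the pan, which is still at its raised height. I'll follow the pan's arc down a little, then release.

Call:
arm_command([
  [0,0,0,0,0,0.3,0.5],
  [0,0,0,0,0.05,0.5,0.5],
  [0,0,0,0,0.1,0.7,0.5],
  [0,0,0,0,0.2,1.0,0.5],
  [0,0,0,0,0.2,1.0,0.5],
  [0,0,0,0,0.2,1.0,0.5],
])

```text
time_s: 7.95
tcp_pos: [0.6251, -0.1883, 0.1712]
ee_rot: [[1.0, 0.0, -0.001], [0.0, -1.0, 0.0], [-0.001, -0.0, -1.0]]
wrist_force: [-0.6, 0.5, -1.0]
gripper_width: 0.513
gripper_force: 30.0
```

Call:
arm_command([
  [0,0,0,0,0,0,-0.1],
  [0,0,0,0,0,0,-0.2],
  [0,0,0,0,0,0,-0.4],
  [0,0,0,0,0,0,-0.5],
  [0,0,0,0,0,0,-0.5],
  [0,0,0,0,0,0,-0.5],
  [0,0,0,0,0,0,-0.5],
  [0,0,0,0,0,0,-0.5],
])

```text
time_s: 8.62
tcp_pos: [0.6253, -0.1882, 0.1716]
ee_rot: [[1.0, 0.0, 0.0], [0.0, -1.0, -0.0], [0.0, 0.0, -1.0]]
wrist_force: [0.3, -0.5, 0.4]
gripper_width: 0.744
gripper_force: 0.0
```

Call:
arm_command([
  [0,0,0,0,0,-2,-0.5],
  [0,0,0,0,0,-4,-0.5],
  [0,0,0,0,0,-7,-0.5],
  [0,0,0,-2,0,-10,-0.5],
  [0,0,0,-5,0,-10,-0.5],
  [0,0,0,-8.5,0,-10,-0.5],
  [0,0,0,-12,0,-10,-0.5],
  [0,0,0,-15.5,-1,-10,-0.5],
])

```text
time_s: 9.28
tcp_pos: [0.4687, -0.1789, 0.2714]
ee_rot: [[1.0, -0.001, 0.0], [-0.001, -1.0, -0.0], [0.0, 0.0, -1.0]]
wrist_force: [0.5, 0.9, 0.3]
gripper_width: 0.752
gripper_force: 0.0
```

Run:
```python
from h import *
A=cam('scene');B=cam('side'); s=sense(); print(s['tcp_pos'],s['time_s'])
c=lambda im,x,y,w,h,f:cv2.resize(im[y:y+h,x:x+w],None,fx=f,fy=f,interpolation=2)
cv2.imwrite('pics/h3.png',np.hstack([c(A[0],310,200,110,110,3.63),c(B[0],240,130,100,100,4)[:399]]))
```

```text
[ 0.46494394 -0.17759862  0.27177187] 9.3833
```

View pics/h3.png

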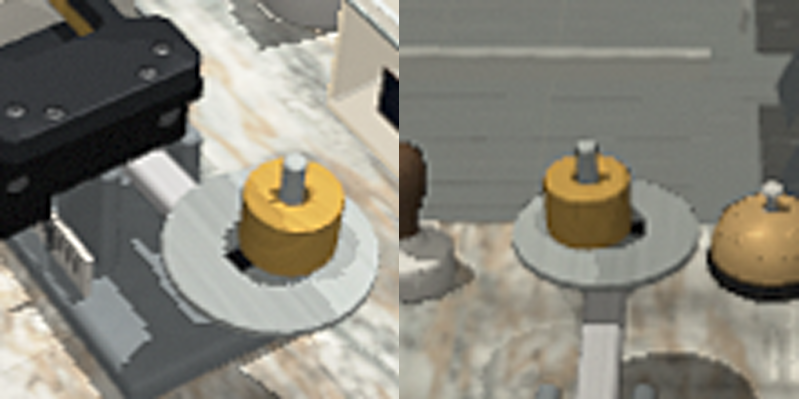

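The 200 g ring lies flat on the pan with the pin through it. Pan centre is about (270,250) in the scene half and (606,234) in the side half. The pin tip is at (294,158) and (587,145).

Run:
```python
from h import *
A=cam('scene');B=cam('side')
f=lambda c,r:(310+c/3.63,200+r/3.63); g=lambda c,r:(240+(c-400)/4,130+r/4)
print(tri(A,f(270,250),B,g(606,234)),tri(A,f(294,158),B,g(587,145)))
```

```text
(array([ 0.6152, -0.1926,  0.1206]), [[-0.8, 0.4], [-0.6, -0.3]]) (array([ 0.623 , -0.1917,  0.1769]), [[-0.8, 0.5], [-0.6, -0.3]])
```

Call:
arm_command([
  [0,0,0,-0.6,-2,3,-0.5],
  [0,0,0,-1.2,-4,6,-0.5],
  [0,0,0,-1.4,-5.6,9,-0.5],
  [0,0,0,-1.4,-5.6,12,-0.5],
  [0,0,0,-1.4,-5.6,12,-0.5],
  [0,0,0,-1.4,-5.6,12,-0.5],
])

```text
time_s: 9.98
tcp_pos: [0.457, -0.1223, 0.1508]
ee_rot: [[1.0, 0.001, -0.003], [0.001, -1.0, -0.001], [-0.003, 0.001, -1.0]]
wrist_force: [0.2, -0.6, 0.7]
gripper_width: 0.747
gripper_force: 0.0
```

Run:
```python
from h import *
W=cam('wrist'); s=sense(); print(np.round(s['tcp_pos'],4))
p0=proj(W,[(.454,-.122,.022)])[0]; print(p0)
hsv=cv2.cvtColor(W[0],cv2.COLOR_BGR2HSV); m=cv2.inRange(hsv,(15,130,150),(30,255,255))
n,l,st,ce=cv2.connectedComponentsWithStats(m)
for i in range(1,n):
  if st[i,4]>300: print(st[i],ce[i].round(1), atz(W,ce[i],.022).round(4))
print([cv2.cvtColor(W[0],cv2.COLOR_BGR2HSV)[int(p0[1])+k,int(p0[0])].tolist() for k in (-20,-14,0,14,20)])
```

```text
[ 0.4582 -0.1225  0.1523]
[319.19048844 244.85019977]
[ 131  205   51   51 1788] [156.3 230. ] [0.4665 0.0119 0.022 ]
[ 290  218   54   44 1723] [317.  240.8] [ 0.4575 -0.1202  0.022 ]
[[18, 161, 185], [19, 159, 181], [12, 12, 107], [19, 161, 174], [18, 165, 96]]
```

Run:
```python
from h import *
W=cam('wrist'); s=sense(); print(np.round(s['tcp_pos'],4))
hsv=cv2.cvtColor(W[0],cv2.COLOR_BGR2HSV)[210:280,285:350]
for r in range(0,70,3): print(210+r,' '.join('%3d'%v for v in hsv[r,::4,2]), '|',' '.join('%3d'%v for v in hsv[r,12:52:4,1]))
```

```text
[ 0.4586 -0.1226  0.1531]
210 174 174 161 171 175 165 182 188 183 180 187 193 196 193 187 174 191 |  13  15  14  11  12  10  10  11  12  10
213 168 165 157 170 172 168 184 191 187 183 190 195 182 178 181 172 194 |  14  13  14  11  12  11  13  13  13  14
216 159 155 161 169 168 156 107  86  86  85 102 185 162 150 156 195 201 |  15  15  25 100 166 160 165 110  12  11
219 158 153 152 162 135  86  86 142 140 118  85  81 122 139 121 162 173 |  14  40 160 163 163 164 164 165 164  42
222 165 154 143 148  83 162 193 184 183 188 193 129  80 125 103 125 140 |  28 163 162 160 161 160 160 160 162 166
225 147 153 137  81 172 182 185 181 183 182 188 207 197  74  92 103 132 | 157 162 160 160 161 162 160 160 158 161
228 151 162 149 164 182 185 179 180 181 185 184 205 209 148  84  89 128 | 162 160 161 161 162 161 161 159 159 157
231 164 175  79 182 179 181 177 177 179 184 195 207 209 205  79  91 118 | 161 161 161 161 163 161 161 158 159 159
234 162 177 160 180 181 177 175 178 178 179 176 206 208 209 142  98 123 | 162 161 161 162 162 160 161 161 158 158
237 174 189 179 177 180 175 174 167 124 166 177 
[... 961 characters left out ...]
 161 161 162 161
264  69  66  67  79  96  92  96  96  95  94  95  95  92  67  70  73 103 |  29 165 164 165 162 164 165 164 166 164
267  70  71  77  85  89  92  95  96  96  91  97  92  78  78  76  77  81 |  12  26 164 164 162 162 165 163 164  13
270  83 148 156 158 158 157 145 100  93 103 149 147 147 138 126 117 109 |  13  15  15  26 130 162 129  31  14  16
273  81 170 180 176 178 169 159 158 159 172 172 161 155 135 138 135 134 |  12  14  15  16  13  10  13  12  11  13
276  77  85  96  96  90  86  87  88  87  92  91  89  87  83  74  79  81 |  16  14  18  21  12  12  11  11  14  12
279  71  78  86  86  86  86  86  85  83  92  91  91  85  78  77  80  85 |  12  18  12  15  12  12  14  14  11   9
```

Call:
arm_command([
  [0,0,0,-0.4,-0.25,3.5,-0.5],
  [0,0,0,-0.4,-0.25,7,-0.5],
  [0,0,0,-0.4,-0.25,10,-0.5],
  [0,0,0,-0.4,-0.25,12.0,-0.5],
  [0,0,0,-0.4,-0.25,12.9,-0.5],
  [0,0,0,-0.4,-0.25,12.9,-0.5],
  [0,0,0,-0.4,-0.25,12.9,-0.5],
  [0,0,0,-0.4,-0.25,12.9,0.3],
])

```text
time_s: 10.75
tcp_pos: [0.4543, -0.1198, 0.0243]
ee_rot: [[1.0, 0.0, 0.004], [0.0, -1.0, 0.0], [0.004, -0.0, -1.0]]
wrist_force: [0.7, -0.3, -0.7]
gripper_width: 0.725
gripper_force: 0.0
```

Call:
arm_command([
  [0,0,0,0,0,0,0.5],
  [0,0,0,0,0,0,0.5],
  [0,0,0,0,0,0,0.5],
  [0,0,0,0,0,0,0.5],
  [0,0,0,0,0,0,0.5],
  [0,0,0,0,0,0,0.5],
])

```text
time_s: 11.25
tcp_pos: [0.4529, -0.1197, 0.0235]
ee_rot: [[1.0, 0.001, 0.001], [0.001, -1.0, -0.0], [0.001, 0.0, -1.0]]
wrist_force: [-1.5, -0.9, 6.4]
gripper_width: 0.518
gripper_force: 30.0
```

Call:
arm_command([
  [0,0,0,0,0,-2,0.5],
  [0,0,0,0,0,-5,0.5],
  [0,0,0,0,0,-8.5,0.5],
  [0,0,0,0,1,-12,0.5],
  [0,0,0,0,3,-15.5,0.5],
  [0,0,0,1,5,-18.5,0.5],
  [0,0,0,3,6.5,-20,0.5],
  [0,0,0,6,7.1,-20,0.5],
])

```text
time_s: 11.92
tcp_pos: [0.5133, -0.1927, 0.2279]
ee_rot: [[1.0, -0.001, 0.009], [-0.001, -1.0, -0.001], [0.009, 0.001, -1.0]]
wrist_force: [0.0, 0.2, -0.9]
gripper_width: 0.515
gripper_force: 30.0
```

Call:
arm_command([
  [0,0,0,3,0,0,0.5],
  [0,0,0,6,0,0,0.5],
  [0,0,0,8.5,0,0,0.5],
  [0,0,0,10,0,0,0.5],
  [0,0,0,10.7,0,0,0.5],
  [0,0,0,10.95,0,0,0.5],
  [0,0,0,10.95,0,0,0.5],
  [0,0,0,10.95,0,0,0.5],
])

```text
time_s: 12.58
tcp_pos: [0.6208, -0.1906, 0.2225]
ee_rot: [[1.0, 0.0, -0.001], [0.0, -1.0, 0.0], [-0.001, -0.0, -1.0]]
wrist_force: [0.8, 0.2, -0.9]
gripper_width: 0.514
gripper_force: 30.0
```

Run:
```python
from h import *
W=cam('wrist');A=cam('scene');B=cam('side'); s=sense(); print(np.round(s['tcp_pos'],4),np.round(s['wrist_force'],2),s['time_s'])
for n,C in(('w',W),('a',A),('b',B)): cv2.imwrite(f'pics/hov_{n}.png',C[0])
hs=lambda C:cv2.cvtColor(C[0],cv2.COLOR_BGR2HSV)
t=np.array(s['tcp_pos']); 
print('side tcp,pin', proj(B,[t,(.6225,-.1907,.181)]),'scene',proj(A,[t,(.6225,-.1907,.181)]))
h=hs(B)
for r in range(136,180,2): print(r,''.join('B' if a[1]>110 else ('.' if a[2]>120 else ('o' if a[2]>60 else '#')) for a in h[r,262:315]))
print('wrist')
h=hs(W)
for r in range(225,335,3): print(r,''.join('B' if a[1]>110 else ('.' if a[2]>120 else ('o' if a[2]>60 else '#')) for a in h[r,262:378:2]))
```

```text
[ 0.621  -0.1908  0.2231] [ 0.34  0.11 -0.37] 12.7333
side tcp,pin [[286.09275052 146.28237344]
 [286.23303728 164.47379211]] scene [[391.62169163 223.26756052]
 [389.8294245  241.90771523]]
136 B#################B#####B##B#####B#B####Bo...........
138 #################B#######################o...........
140 B###o################B###################o...........
142 #B##############BB#####################B#o...........
144 ####o#####B#BBBBB######B###B##BB#B###oB##o...........
146 ..........oooBBBBBB#####B####BBBBBB#o.ooo............
148 .............BBBBBB###B#####BBBBBBBo.................
150 .............BBBBBBB########BBBBBBBo.................
152 .............BBBBBBBB#######BBBBBBBo.................
154 .............BBBBBBBB####B##BBBBBBBo.................
156 .............BBBBBBBB#######BBBBBBBo.................
158 ..............BBBBBB########BBBBBBoo.................
160 ...............oBBBB########BBBBoo...................
162 ...................###########.......................
164 ...........ooo.ooo...............o..oo....ooooo.ooo..
166 ......................oooooo.......
[... 2003 characters left out ...]
BB#####
303 #####BBBBBBBBBBBBBBBBBBBoooo...o..BBBBBBBBBBBBBBBBBBBB####
306 #####BBBBBBBBBBBBBBBBBBBBBooooooBBBBBBBBBBBBBBBBBBBBBB####
309 #####BBBBBBBBBBBBBBBBBBBBBBBBBBBBBBBBBBBBBBBBBBBBBBBB#####
312 #####BBBBBBBBBBBBBBBBBBBBBBBBBBBBBBBBBBBBBBBBBBBBBBBB#####
315 #####BBBBBBBBBBBBBBBBBBBBBBBBBBBBBBBBBBBBBBBBBBBBBBBB#####
318 #####BBBBBBBBBBBBBBBBBBBBBBBBBBBBBBBBBBBBBBBBBBBBBBBB#####
321 ##########################################################
324 ##########################################################
327 o#o#####o#o#####o#o#####o#######o###o#####o#o###########oo
330 oooooooooooooooooooooooooooooooooooooooooooooooooooooooooo
333 oooooooooooooooooooooooooooooooooooooooooooooooooooooooooo
```

Side view: held ring centre 286.25 and pin 287, where about 286.3 is expected for equal x, so x is aligned. The wrist view puts y within about 1 mm. Lowering gently while watching the pan.

Call:
arm_command([
  [0,0,0,0,0.03,0.5,0.5],
  [0,0,0,0,0.03,1.0,0.5],
  [0,0,0,0,0.03,1.4,0.5],
  [0,0,0,0,0.03,1.8,0.5],
  [0,0,0,0,0.03,2.2,0.5],
  [0,0,0,0,0.03,2.6,0.5],
  [0,0,0,0,0.03,2.6,0.5],
  [0,0,0,0,0.03,2.6,0.5],
])

```text
time_s: 13.4
tcp_pos: [0.6217, -0.191, 0.1961]
ee_rot: [[1.0, 0.0, -0.001], [0.0, -1.0, -0.0], [-0.001, 0.0, -1.0]]
wrist_force: [0.0, 0.8, -2.2]
gripper_width: 0.517
gripper_force: 30.0
```

```bash
cat > sd.py <<'E'
from h import *
B=cam('side'); s=sense(); print(np.round(s['tcp_pos'],4),np.round(s['wrist_force'],2),s['time_s'])
cv2.imwrite('pics/last_b.png',B[0]); b0=cv2.imread('pics/hov_b.png')
h=cv2.cvtColor(B[0],cv2.COLOR_BGR2HSV); h0=cv2.cvtColor(b0,cv2.COLOR_BGR2HSV)
f=lambda h,r:''.join('B' if a[1]>110 else ('.' if a[2]>120 else ('o' if a[2]>60 else '#')) for a in h[r,260:318])
for r in range(150,208,2): print(r,f(h0,r),f(h,r))
E
python3 sd.py
```

```text
[ 0.6219 -0.1911  0.1965] [-0.37  0.38 -1.14] 13.45
150 ...............BBBBBBB########BBBBBBBo.................... ..#############B##########################Bo..............
152 ...............BBBBBBBB#######BBBBBBBo.................... ..#######################B#######B#########o..............
154 ...............BBBBBBBB####B##BBBBBBBo.................... ..########B#######################B#B#oo###o..............
156 ...............BBBBBBBB#######BBBBBBBo.................... ..o#########B#B######################B#o###o..............
158 ................BBBBBB########BBBBBBoo.................... ...o############BBBBB######B##B###B#BBo.###o..............
160 .................oBBBB########BBBBoo...................... ...............BBBBB#B########BBBBBBBo....................
162 .....................###########.......................... ...............BBBBBBB########BBBBBBBo....................
164 oo...........ooo.ooo...............o..oo....ooooo.ooo..... oo.............oBBBBBBBB#####BBBBBBBBo..o...oooooo.o......
166 ........................oooooo............................ .........
[... 1789 characters left out ...]
...ooooooooooooooooooooo......o ...........oo.............ooooooooooooooooooooooooo......o
198 ..............oo.............ooooooooooooooooooo.......... ..............oo..........oooooooooooooooooooooo..........
200 ..................ooooo......ooooooooooooooo.............. ..................ooooo..ooooooooooooooooooo..............
202 .........................oooooooooooooo................... .........................oooooooooooooo...................
204 ..o.......................ooooooooooo..................... ..o.......................ooooooooooo.....................
206 ..........................ooooooooooo.............oooooooo ..........................ooooooooooo.........oooooooooooo
```

Pan unmoved and the ring 8 mm below the tip, so it's threaded. Seating and releasing.

Call:
arm_command([
  [0,0,0,0,0,0.4,0.5],
  [0,0,0,0,0,0.8,0.5],
  [0,0,0,0,0,1.2,0.5],
  [0,0,0,0,0,1.5,0.5],
  [0,0,0,0,0,1.8,0.5],
  [0,0,0,0,0.03,2.0,0.5],
  [0,0,0,0,0.05,2.2,0.5],
  [0,0,0,0,0.05,2.2,0.5],
])

```text
time_s: 14.12
tcp_pos: [0.6217, -0.1915, 0.1741]
ee_rot: [[1.0, 0.0, -0.001], [0.0, -1.0, 0.0], [-0.001, -0.0, -1.0]]
wrist_force: [-0.6, 0.1, -0.4]
gripper_width: 0.516
gripper_force: 30.0
```

```bash
python3 sd.py
```

```text
[ 0.6217 -0.1915  0.1744] [-1.53 -0.63 -0.28] 14.1667
150 ...............BBBBBBB########BBBBBBBo.................... ..##########oo##############################o.............
152 ...............BBBBBBBB#######BBBBBBBo.................... ..B#########################################o.............
154 ...............BBBBBBBB####B##BBBBBBBo.................... ..##########################################o.............
156 ...............BBBBBBBB#######BBBBBBBo.................... ..#########################################Bo.............
158 ................BBBBBB########BBBBBBoo.................... ..##B############################B######B###..............
160 .................oBBBB########BBBBoo...................... ..oB#####B##############################B##o..............
162 .....................###########.......................... ...#######BB###############################o..............
164 oo...........ooo.ooo...............o..oo....ooooo.ooo..... o..#B#########B############################o....oo........
166 ........................oooooo............................ ...#B##
[... 1791 characters left out ...]
...ooooooooooooooooooooo......o ........................ooooooooooooooooooooooooooooo....o
198 ..............oo.............ooooooooooooooooooo.......... ...........o............oooooooooooooooooooooooooooo......
200 ..................ooooo......ooooooooooooooo.............. .............oo.........oooooooooooooooooooooooooo........
202 .........................oooooooooooooo................... ...............oooo.....oooooooooooooooooooooo............
204 ..o.......................ooooooooooo..................... ..o.................oooooooooooooooooooooo................
206 ..........................ooooooooooo.............oooooooo ..........................ooooooooooo.......oooooooooooooo
```

Call:
arm_command([
  [0,0,0,0,0,0,-0.1],
  [0,0,0,0,0,0,-0.2],
  [0,0,0,0,0,0,-0.4],
  [0,0,0,0,0,0,-0.5],
  [0,0,0,0,0,0,-0.5],
  [0,0,0,0,0,0,-0.5],
  [0,0,0,0,0,0,-0.5],
])

```text
time_s: 14.75
tcp_pos: [0.6219, -0.1915, 0.1746]
ee_rot: [[1.0, 0.0, 0.0], [0.0, -1.0, -0.0], [0.0, 0.0, -1.0]]
wrist_force: [-0.0, -0.0, 0.4]
gripper_width: 0.743
gripper_force: 0.0
```

Call:
arm_command([
  [0,0,0,0,0,-2,-0.5],
  [0,0,0,0,0,-4,-0.5],
  [0,0,0,0,0,-7,-0.5],
  [0,0,0,-2,0,-10,-0.5],
  [0,0,0,-5,0,-10,-0.5],
  [0,0,0,-8.5,0,-10,-0.5],
  [0,0,0,-12,0,-10,-0.5],
  [0,0,0,-15.5,0,-10,-0.5],
])

```text
time_s: 15.42
tcp_pos: [0.4652, -0.1915, 0.2745]
ee_rot: [[1.0, 0.0, 0.0], [0.0, -1.0, 0.0], [0.0, -0.0, -1.0]]
wrist_force: [0.3, -0.3, 1.1]
gripper_width: 0.752
gripper_force: 0.0
```

Call:
arm_command([
  [0,0,0,-2,-2,-1,-0.5],
  [0,0,0,-4,-5,-2,-0.5],
  [0,0,0,-5,-8,-3,-0.5],
  [0,0,0,-6,-11,-4,-0.5],
  [0,0,0,-7,-14,-4,-0.5],
  [0,0,0,-8,-17,-4,-0.5],
  [0,0,0,-8,-20,-4,-0.5],
  [0,0,0,-8,-20,-4,-0.5],
])

```text
time_s: 16.08
tcp_pos: [0.3864, 0.0117, 0.3152]
ee_rot: [[1.0, 0.006, 0.002], [0.006, -1.0, 0.002], [0.002, -0.002, -1.0]]
wrist_force: [0.7, -1.2, 0.7]
gripper_width: 0.751
gripper_force: 0.0
```

Run:
```python
from h import *
A=cam('scene');B=cam('side'); s=sense(); print(s['tcp_pos'],s['time_s'])
c=lambda im,x,y,w,h,f:cv2.resize(im[y:y+h,x:x+w],None,fx=f,fy=f,interpolation=2)
cv2.imwrite('pics/h4.png',np.hstack([c(A[0],300,210,120,120,4)[:480],c(B[0],245,140,80,120,4)[:480]]))
```

```text
[0.38662363 0.00927974 0.31487495] 16.1833
```

View pics/h4.png

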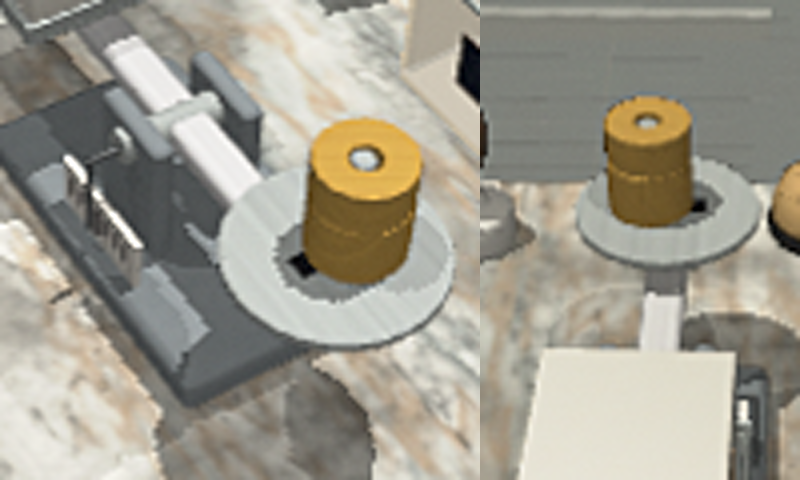

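Both weights are stacked flat with the pin tip in the top bore. Now checking the level from the pan and pin heights.

Run:
```python
from h import *
A=cam('scene');B=cam('side')
f=lambda c,r:(300+c/4,210+r/4); g=lambda c,r:(245+(c-480)/4,140+r/4)
print(tri(A,f(336.5,256),B,g(668,212)),tri(A,f(367,158),B,g(647,122)))
# template drop of rim against h3-time not available: beam axis ends in scene
im=A[0]
# predicted rim for several angles vs picture: mean edge strength
gx=cv2.GaussianBlur(cv2.cvtColor(im,cv2.COLOR_BGR2GRAY),(0,0),.8).astype(float)
gy=cv2.GaussianBlur(cv2.cvtColor(B[0],cv2.COLOR_BGR2GRAY),(0,0),.8).astype(float)
cv2.imwrite('pics/fin_a.png',im); cv2.imwrite('pics/fin_b.png',B[0])
h=cv2.cvtColor(im,cv2.COLOR_BGR2HSV)
for th in (-.1,-.05,0,.05,.1):
    z=.115-.12*np.sin(th)
    print(th,(proj(A,[(.615,-.1925-.05,z-.0036)])[0]-[300,210])*4,(proj(A,[(.565,-.1925,z-.0036)])[0]-[300,210])*4)
```

```text
(array([ 0.6149, -0.1936,  0.1083]), [[-1.0, 0.5], [-0.8, -0.4]]) (array([ 0.6237, -0.1945,  0.1649]), [[-0.9, 0.5], [-0.7, -0.4]])
-0.1 [407.29473875 313.54506224] [234.3343609  281.09944525]
-0.05 [405.64686748 322.80184702] [233.6074653  290.40005038]
0 [404.01129932 331.98399637] [232.88584812 299.62713372]
0.05 [402.39195261 341.06966337] [232.17124192 308.75870238]
0.1 [400.79258764 350.03793742] [231.46531083 317.77369121]
```

Run:
```python
from h import *
A=cam('scene')
g=cv2.cvtColor(A[0],cv2.COLOR_BGR2GRAY)
for r in range(244,284): print(r,''.join('%4d'%v for v in g[r,312:342]))
# middle line of the scale: front face, y of the middle ~ base centre
for x in (.558,.565,.575): print(x,[proj(A,[(x,y,z)])[0].round(1).tolist() for y in (-.0735,-.0775) for z in (.03,.06,.085)])
```

```text
244  100  90  79  79  82  80  81  82  81  82  81  83  80  80  72  88  91  99 182 225 156  72 111 144 157 163 161 159 150 135
245  102 102  90  80  79  79  80  80  80  83  82  82  80  79  71  82  87  82 123 186 155  73  74 123 149 157 163 162 162 142
246   99 102 103  91  78  79  80  79  80  84  80  84  82  77  73  84  75  71  75 152 153  93  63  86 130 152 160 164 163 163
247  101  98  99 102  85  71  75  78  82  82  80  79  81  84  81 122 130  93  82 120 126 105  78  65  93 134 153 161 158 155
248  101 100  97  92 130 121  79  73  80  79  81  85  89 112 115  88  65  61  82 107 113  99  79  70  69 105 138 145 146 141
249   97  95  94  88 255 255 155  78  75  64  75 107 102  73  57  64  70  79  92  95 102  97  80  73  70  70 102 116 110  95
250  102 107 103  96 203 255 251 162  74  88  90  72  60  69  74  76  72  77  87  97  93  77  72  74  74  73  73  75  73  73
251  145 168 163 154 113 219 255 243 142  53  37  68  82  80  74  72  76  73  75  76  71  64  71  75  77  74  78  81  79  77
252  160 157 155 150 124  95 222 255 240 108  37  71  85  80  75  75  76  75  75  72  70  69  71  77
[... 3508 characters left out ...]
 137 151 162 169
281  188 172 189 216 217 162 113 118 127 141 114  73  71  79  98 102  90  82  82  79  82 122 139 142 144 142 140 139 155 163
282  190 185 171 169 136  97 116 124 137 155 137  94  68  66  80 105 102  83  77  86  87 128 149 145 144 143 140 154 162 162
283  188 187 136  79  90  95 165 161 137 148 145 122  83  62  67  85 110 103  86 131 153 148 146 145 145 143 142 142 152 163
0.558 [[317.9, 271.5], [317.8, 261.0], [317.7, 251.8], [319.0, 272.9], [318.9, 262.4], [318.8, 253.2]]
0.565 [[321.1, 270.0], [321.0, 259.5], [321.0, 250.4], [322.2, 271.4], [322.2, 260.9], [322.1, 251.7]]
0.575 [[325.6, 268.0], [325.7, 257.4], [325.7, 248.3], [326.7, 269.3], [326.8, 258.8], [326.8, 249.6]]
```

```bash
python3 -c "
from h import *
print(finish_job())"
```

```text
the job is handed in; nothing more can be done
None
```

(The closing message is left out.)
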